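Lock the anvil carriage to the slide bed with its cam lock

ROBOT

A 6-joint arm with a two-finger parallel gripper is mounted at the origin on the work surface. World frame = base frame: x ahead of the robot, y to its left, z up, the work surface at z = 0. Lengths are in m, angles in degrees, forces in N, time in s.
With the tool pointing down it reaches from about 0.3 to 0.75 m from the base axis. Payload 8.5 kg.
Tool frame: the origin (TCP) lies at the very end of the fingers, on their centre line; the grasp point (between the pads) lies 19 mm behind it; z points along the fingers, y is the line along which they close (so a half turn about z gives the same grasp; the last joint's range is limited). The gripper opens to 85 mm and grips with 20 to 120 N. Pads are 22 mm wide; open, the fingers measure 114 mm over their backs; the gripper's body (76 mm by 85 mm) begins 54 mm behind the grasp point. The pads swing forward as they close: fully open they stand 13 mm farther back than shut.
Start: joints at [-79.658, 21.807, 74.336, -0, 83.858, -12.336], TCP at [0.212, -0.507, 0.231] pointing down, gripper open.
Joint ranges: [-178.18, 178.18], [-50.72, 133.34], [12.68, 142.11], [-81.47, 261.47], [9.98, 163.14], [-165.26, 165.26]. Speed limits (degrees/s): [136.94, 136.94, 180, 180, 180, 180].

INTERFACE

Orientations are given as a 3x3 rotation matrix whose columns are the frame's x, y, z axes.
In Python, from rig import env gives the robot as it stands.
- The arm moves only by the tool move_arm, never from a script. Its argument "plan" is a list of rows, each a list of 7 numbers: the turn, a rotation vector about the tool's x, y, z in degrees, then the shift along the tool's x, y, z in cm, then the gripper command: -1 is shut, 1 is fully open, values between are in proportion. In form: [[ax, ay, az, tx, ty, tz, jaw], ...]. A call has 1 to 5 rows; each row is the pose to reach, as a shift and turn from the pose commanded when the call began, along the tool's axes at that moment; what a row does not reach only later rows make up. A row lasts 1/10 s, in which the tool goes at most 50 mm and 8.59 degrees, less where a joint would pass 70% of its speed; a pose out of reach is approached as far as the arm can. A call with a gripper value outside its range is refused whole. The fingers move at their own pace and stop on an object; "squeeze" is the grip in N (left out, the last holds). Time passes only in rows, so rows that repeat a pose let the fingers close. It gives the time, the measured TCP pose, the force, the opening and the grip force at its end, in the units of the state.
- env.observe(): the state, without advancing time (a new reading comes with each control period).
- env.get_image(name): name is "side" or "top"; returns a dict with "color" (400x640x3 uint8, red, green, blue), "fov_y" (degrees; the focal length in pixels is half the picture's height over the tangent of half this angle, whatever the lens; pixels are square), "cx", "cy" (the principal point, pixels), "R" (3x3) and "t" (3): a world point X has camera coordinates R X + t. Camera axes: x right, y down, z forward; pixel columns grow to the right and rows downward; lengths in m; the calibration is good to about 2 mm. A picture is of the moment at which its call begins. There is no depth.
- env.close_job(): hands the job in; it is judged then, once.
Trained networks look in a picture, given as the dict that the camera call returned (one of the last four; its "shot" number tells which), for a name from the list of things; names that differ only in an ending like _2 or _b are one class to them, and where a whole thing is asked for, a point or a joint stands for the part that bears it (a point fixed in the world has none). Each returns a list of dicts, best first, with "conf" (0 to 1); they miss things now and then, are a little off and sometimes report something else, mostly with a low value. They report only what shows in the picture. A call takes as long as a camera call. They do not tell look-alikes from the thing itself.
- env.outline_of(target, picture): "mask" (400x640 bool, what is visible of it) and "bbox" ([centre column, centre row, width, height] in pixels, round what is visible of it).
- env.tip_of(target, picture): "pixel" ([column, row] in pixels: a listed point, or the origin of a listed thing).
The state is a dict: "time_s": time; "q": joint angles; "qvel": joint speeds; "joint_efforts": joint torques, N m; "position": TCP position; "tool_rot": TCP orientation; "ft_force": force on the tool from outside, world axes, zero at the start; "wrist_torque": the same for the moment, N m; "grip_width": finger opening in m; "gripper_force": force on a finger pad.
Only numpy, scipy, OpenCV 4.12 (cv2) and the standard library are available. Lean on these libraries where they do the work, as an engineer would, in place of code of your own. Each camera call takes 0.05 s, during which the arm holds its last target. There are 200 camera calls.

TASK

Gently push the anvil carriage along its slide bed until it meets the rubber buffers and its bolt head is inside the cam lock, then take the yellow flat screwdriver from its stand, seat the blade in the cam's slot and turn the cam clockwise until it has drawn the carriage up tight against the lock block and holds it there by itself. Put the screwdriver back upright in its stand. Feel for the slot with light pressure, never force the screwdriver, never shove the carriage hard, and leave the red driver and the other things alone.

Things in the scene. Friction and masses are not known exactly. Their poses are not given: they have to be found in the camera images.
- bed: Fixed slide bed: dark plate 250 x 96 x 10 mm with two low aluminium rails (tops at z 20 mm) and a white lock block 90 x 96 mm, 48 mm high, at its +x end. Origin on the table under the cam axis; lock block x -45 to +45 mm, plate x -200 to +50 mm. The carriage slides along +x to be locked.
- slot (a point): Centre of the mouth of the cam's dark screwdriver slot, 48 mm above the table, on the cam's vertical axis; axes as the bed's, they do not turn with the cam. Slot 28 mm long, 5 wide, 9 deep, closed at both ends. At the start it runs along the bed's y axis to within 0.45 rad either way; how far off is not told and must be seen or felt.
- bed_face (a point): Middle of the lock block's flat front face (looks to the bed's -x), 24 mm above the table, axes as the bed's. Two sprung rubber buffers stand 4 mm out of this face at y +-23 mm and push back with 3 N at first touch, 7 N when flush. The bolt enters a 16 mm wide opening in the middle.
- carriage: Loose grey anvil carriage, about 0.8 kg, base 100 x 70 x 22 mm, 1.5 mm play between the rails. Origin mid-underside, 10 mm above the table; front looks to +x. Bolt with 10 mm upright barrel head reaches 40 mm out of the front. Round anvil 56 mm across at x +15 mm and black knob 20 mm across, 23 mm tall at x -30 mm, tops 45 mm above the origin. Flat rear face at x -50 mm, 22 mm high.
- carriage_face (a point): Middle of the carriage's front face, 14 mm above its underside, axes as the carriage's. Its x distance to bed_face is the gap: 20 to 35 mm at the start, 4 mm on touching the buffers (bolt head then inside the cam), under 1 mm when drawn up tight.
- driver: Loose yellow flat screwdriver, 0.14 kg, standing upright, origin at the middle of the blade's tip, z up to the handle's end. Blade 24 mm wide along x, 3 mm thick along y, 14 mm long; shank 8 mm; black collar 34 mm across at z 48 to 53 mm; square handle 24 x 24 mm at z 53 to 103 mm with its faces along x and y.
- stand: Fixed wooden tool stand 150 x 70 x 60 mm with two round holes 26 mm wide and 54 mm deep at x -40 and +40 mm. The yellow and the red driver stand in them, either way round, collars resting on the top, tips 12 mm above the table.
- hole_a (a point): Mouth of the stand's hole at x -40 mm, 60 mm above the table.
- hole_b (a point): Mouth of the stand's hole at x +40 mm, 60 mm above the table.
- hex_driver: Red round-handled driver of the same length in the other hole; not to be used. Origin at its tip.
- block_a: Steel test block, disc 64 mm across, 10 mm thick, on the table; bystander. Origin under its centre.
- block_b: Second steel test block like it; bystander.
- indenter: Dark turned indenter holder, 32 mm across, 55 mm tall; bystander. Origin under its centre.
- sample: Copper sample rod 24 mm across, 50 mm tall, upright in the open wooden tray on the robot's right; bystander. Origin under its centre.
- cam_centre (a point): Point on the cam's axis at the slot's floor, 39 mm above the table. Brass cam disc 49 mm across, level with the block's top. Turned clockwise from above, its claw meets the bolt head about 0.9 rad past the bed's y axis, has it fully drawn in at about 1.5 rad and comes to a hard stop at 1.85 rad. The turn takes up to about 0.3 N m; the cam stays where it is left.
Mind the look-alikes: they are no part of the job. There is more than one size of the carriage; the job needs the smallest.

How it is judged (in metres and radians):
On the way, in this order (a step that is already met when the one before it is completed fails the run):
1. the carriage is pushed up to the buffers, gap 5.5 mm or less (x of carriage_face in the frame of bed_face above -0.0055 m), for 0.2 s.
2. the screwdriver's blade is seated in the cam's slot, at least 5 mm deep (z of driver in the frame of slot below -0.005 m and horizontal distance between driver and slot below 0.004 m), for 0.2 s.
3. the cam has drawn the carriage up to a gap of 1.5 mm or less while the blade is in the slot (x of carriage_face in the frame of bed_face above -0.0015 m and z of driver in the frame of slot below -0.003 m and horizontal distance between driver and slot below 0.005 m), for 0.3 s.
At the end, for the whole second after the job is handed in: The cam holds the carriage within 1.5 mm of the lock block, and the yellow screwdriver stands upright at rest in the stand, its collar down to within 6 mm of the stand's top (x of carriage_face in the frame of bed_face above -0.0015 m and linear speed of carriage below 0.01 m/s and (horizontal distance between driver and hole_a below 0.008 m or horizontal distance between driver and hole_b below 0.008 m) and z of driver in the frame of stand below 0.018 m and angle between driver's own z axis and vertical below 0.12 rad and linear speed of driver below 0.02 m/s); the robot touches nothing.
It fails at once if the screwdriver is forced against the bed or cam with more than 50 N (contact force between driver and bed above 50 N).
It fails at once if the robot shoves the carriage with more than 30 N (contact force between any of the fingers, the arm and carriage above 30 N).
It fails at once if the red driver is pulled out or tipped (distance of hex_driver from where it was at the start of the episode above 0.015 m or angle between hex_driver's own z axis and vertical above 0.2 rad).
It fails at once if a bystander is disturbed (distance of any of block_a, block_b, indenter, sample from where it was at the start of the episode above 0.015 m).
It also fails if it takes over 72 s, if anything falls off the work surface, if the arm or the gripper's body presses on something with over 40 N, if the wrist force passes 120 N, or if a joint passes its speed limit or range.

## Working session

There is one attempt and no reset: what is moved stays moved. The work goes in short steps, Python scripts to look and compute and a tool call to move; the robot and the scene stay as the last step left them, time stands still between calls to the robot, and variables do not carry over. Pictures are saved under pics/ and viewed, at most 10 in all, crops included, and the job is handed in when it is done.

Besides the shell and the picture viewer there is one more tool, called after ">>>" by a JSON object that holds its "name" and its "arguments". move_arm: Moves the arm, as the interface text tells. Its arguments: {"type":"object","properties":{"plan":{"type":"array"},"squeeze":{"type":"number"}},"required":["plan"]}

```bash
mkdir -p pics
cat > h.py <<'E'
import numpy as np,cv2
from rig import env
def snap(n,save=None):
    p=env.get_image(n)
    if save: cv2.imwrite('pics/'+save,p['color'][:,:,::-1])
    return p
def ray(p,px):
    f=200/np.tan(np.radians(p['fov_y'])/2)
    d=np.array([(px[0]-p['cx'])/f,(px[1]-p['cy'])/f,1.])
    R=np.array(p['R']);t=np.array(p['t'])
    return -R.T@t,R.T@d
def at_z(p,px,z):
    o,d=ray(p,px); return o+d*(z-o[2])/d[2]
def proj(p,X):
    f=200/np.tan(np.radians(p['fov_y'])/2)
    c=np.array(p['R'])@np.array(X)+np.array(p['t']); return np.array([p['cx']+f*c[0]/c[2],p['cy']+f*c[1]/c[2]])
def tri(pa,a,pb,b):
    o1,d1=ray(pa,a);o2,d2=ray(pb,b)
    d1=d1/np.linalg.norm(d1);d2=d2/np.linalg.norm(d2)
    s=np.linalg.lstsq(np.c_[d1,-d2],o2-o1,rcond=None)[0]
    x,y=o1+s[0]*d1,o2+s[1]*d2
    return (x+y)/2,np.linalg.norm(x-y)
E
python3 - <<'E'
from h import *
np.set_printoptions(precision=4,suppress=True)
T=snap('top','top0.png');S=snap('side','side0.png')
for p in(T,S): print(p['fov_y'],p['cx'],p['cy'],-np.array(p['R']).T@p['t'])
print([k for k in T])
H=dict(bed=0,slot=.048,bed_face=.024,carriage=.010,carriage_face=.024,driver=.012,stand=0,hole_a=.06,hole_b=.06,hex_driver=.012,block_a=0,indenter=0,sample=0,cam_centre=.039)
for n,z in H.items():
    for nm,p in(('T',T),('S',S)):
        for r in env.tip_of(n,p)[:4]: print(n,nm,round(r['conf'],2),np.round(r['pixel'],1),at_z(p,r['pixel'],z)[:2])
s=env.observe();print(s['tool_rot'],s['ft_force'],s['time_s'])
E
```

```text
54.500070107225966 321.07814354081864 202.81547321289548 [0.3857 0.0018 0.9084]
47.230466454562766 320.7146990263938 200.41058075856085 [0.3782 0.7772 0.91  ]
['color', 'fov_y', 'cx', 'cy', 'R', 't', 'shot']
bed T 0.81 [356.6 211.7] [ 0.4988 -0.0838]
bed S 0.63 [330.5 185. ] [ 0.5069 -0.0977]
bed S 0.33 [305.1 325.2] [0.4855 0.3271]
slot T 0.76 [358.6 204.2] [ 0.5098 -0.0839]
slot S 0.93 [330.4 177.2] [ 0.5055 -0.08  ]
slot S 0.29 [328.8 187.5] [ 0.5028 -0.0417]
bed_face T 0.73 [338.2 205.8] [ 0.5091 -0.0393]
bed_face S 0.71 [329.6 189. ] [ 0.5032 -0.0594]
bed_face S 0.7 [326.3 196.1] [ 0.5071 -0.0322]
carriage T 0.97 [305.5 209.9] [0.5007 0.0363]
carriage T 0.82 [224.  294.2] [0.3071 0.2175]
carriage T 0.7 [341.  123.3] [ 0.712  -0.0462]
carriage S 0.79 [251.4 187.4] [ 0.7143 -0.0344]
carriage S 0.77 [322.8 220.9] [0.502  0.0416]
carriage S 0.75 [398.2 301.8] [0.2942 0.2358]
carriage_face T 0.97 [326.7 208. ] [ 0.5037 -0.0129]
carriage_face T 0.68 [354.9 145.9] [ 0.6518 -0.0783]
carriage_face S 0.96 [407.2 268.9] [0.2819 0.1542]
carriage_face S 0.74 [327.3 203. ] [ 0.5    -0.0087]
c
[... 960 characters left out ...]
1 [243.4 258.4] [0.6679 0.1873]
block_a S 0.63 [326.8 133.2] [ 0.558  -0.3154]
block_a S 0.6 [270.9 323.5] [0.5586 0.338 ]
indenter T 0.76 [440. 158.] [ 0.6309 -0.2853]
indenter T 0.68 [249.8 146.3] [0.6555 0.1734]
indenter S 0.61 [301.9 136.1] [ 0.6303 -0.2855]
sample T 0.67 [463.3 301.6] [ 0.2944 -0.3264]
sample T 0.6 [358.4 204.6] [ 0.5157 -0.0882]
sample T 0.21 [169.7 211.1] [0.4962 0.3563]
sample S 0.59 [410.2 142.7] [ 0.3011 -0.3249]
cam_centre T 0.59 [356.6 206.3] [ 0.5062 -0.0802]
cam_centre T 0.45 [169.4 176.6] [0.5708 0.3469]
cam_centre S 0.74 [331.2 171.4] [ 0.5087 -0.1115]
[[ 0.9227  0.3856 -0.    ]
 [ 0.3856 -0.9227  0.    ]
 [ 0.     -0.     -1.    ]] [0.6491 0.3701 0.3931] 1.5
```

View pics/top0.png

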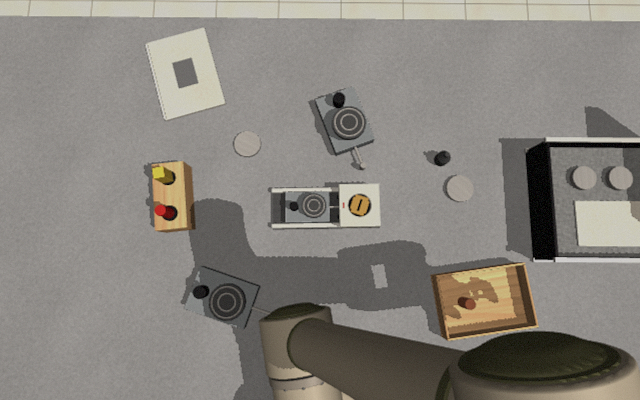

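View pics/side0.png

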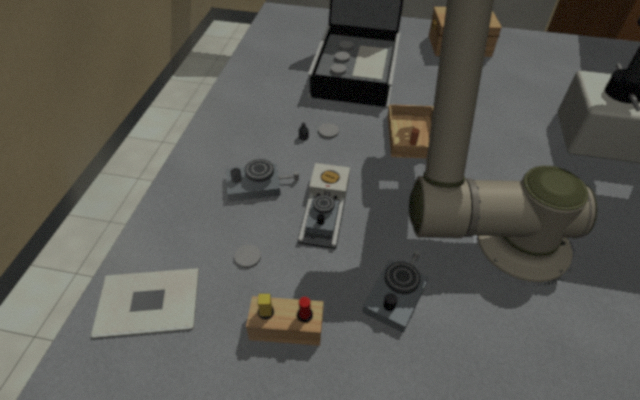

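Carriages: (305,208) lies between the bed rails and is the smallest. (222,297) and (344,120) lie loose on the table and are bigger look-alikes. I'll confirm this in an enlarged crop, with the yellow driver below.

Run:
```python
from h import *
np.set_printoptions(precision=4,suppress=True)
T=snap('top');S=snap('side')
c=T['color'][:,:,::-1]
a=cv2.resize(c[178:236,262:390],None,fx=6,fy=6,interpolation=cv2.INTER_CUBIC)
b=cv2.resize(c[155:238,140:200],None,fx=2.9,fy=2.9,interpolation=cv2.INTER_CUBIC)
k=S['color'][280:345,240:330,::-1]; k=cv2.resize(k,None,fx=3.5,fy=3.5,interpolation=cv2.INTER_CUBIC)
o=np.zeros((600,800,3),np.uint8);o[:348,:768]=a;o[350:350+b.shape[0],:b.shape[1]]=b[:250];o[350:350+k.shape[0],200:200+k.shape[1]]=k
cv2.imwrite('pics/crop1.png',o)
# white block top
hsv=cv2.cvtColor(T['color'],cv2.COLOR_RGB2HSV)
m=((hsv[:,:,1]<60)&(hsv[:,:,2]>150)).astype(np.uint8);m[:, :337]=0;m[:,384:]=0;m[:180]=0;m[:232]*=1;m[232:]=0
cs=max(cv2.findContours(m,0,2)[0],key=cv2.contourArea)
w=np.array([at_z(T,q[0],.048)[:2] for q in cv2.convexHull(cs)]).astype(np.float32)
r=cv2.minAreaRect(w);print('block',r)
# wood stand and cam, slot
hc=np.array([at_z(T,q[0],.06)[:2] for q in cs]) if 0 else 0
u=T['color'].astype(int)
br=((hsv[:,:,0]>10)&(hsv[:,:,0]<28)&(hsv[:,:,1]>110)).astype(np.uint8)
mc=br.copy();mc[:,:340]=0;mc[:,380:]=0;mc[:188]=0;mc[222:]=0
cm=max(cv2.findContours(mc,0,2)[0],key=cv2.contourArea)
w=np.array([at_z(T,q[0],.048)[:2] for q in cv2.convexHull(cm)]).astype(np.float32)
print('cam circ',cv2.minEnclosingCircle(w),w.mean(0))
full=np.zeros_like(mc);cv2.drawContours(full,[cv2.convexHull(cm)],-1,1,-1);full=cv2.erode(full,np.ones((5,5)))
g=hsv[:,:,2]
ys,xs=np.where((full>0)&(g<100));print(len(xs))
w=np.array([at_z(T,(x,y),.048)[:2] for x,y in zip(xs,ys)]);mu=w.mean(0);e,v=np.linalg.eigh(np.cov((w-mu).T));print('slot',mu,v[:,1],np.sqrt(e)*3.46,np.degrees(np.arctan2(v[1,1],v[0,1])))
for n in('driver','hex_driver','stand'):
  for nm,p in(('T',T),('S',S)):
    for q in env.outline_of(n,p)[:3]: print(n,nm,round(q['conf'],2),np.round(q['bbox'],1))
```

```text
block ((0.5129983425140381, -0.08964723348617554), (0.1048298254609108, 0.09937967360019684), 0.11717137694358826)
cam circ ((0.5081016421318054, -0.08496496826410294), 0.024357667192816734) [ 0.5088 -0.0864]
20
slot [ 0.5087 -0.085 ] [-0.9483  0.3174] [0.0035 0.0292] 161.49705427920125
driver T 0.64 [163.9 176.7  19.9  17.8]
driver S 0.84 [266.8 306.4  14.3  24.4]
hex_driver T 0.51 [165.3 212.8  17.8  15.7]
hex_driver S 0.78 [304.1 309.8  18.3  26.9]
hex_driver S 0.2 [323.6 208.2  49.9  83.5]
stand T 0.9 [172.7 195.2  44.3  71.7]
stand S 0.65 [284.8 321.1  80.   49.1]
```

View pics/crop1.png

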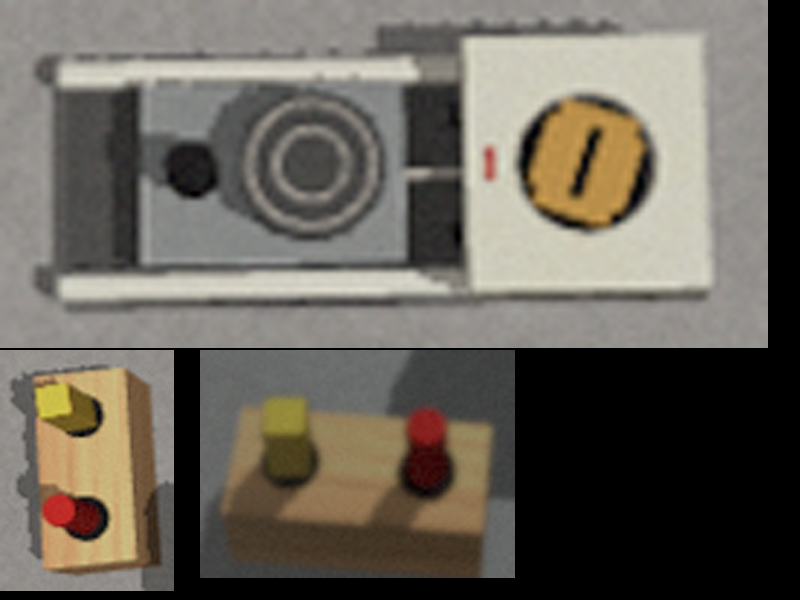

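Top crop: the carriage at (305,208) sits between the rails with its bolt pointing right towards the cam, so it is the small one the job needs. The slot leans about 19° clockwise from the bed's y axis. The yellow square handle is in the far hole at (163,176), and the red round one is in the near hole at (165,213).

Run:
```python
from h import *
np.set_printoptions(precision=4,suppress=True)
T=snap('top');S=snap('side')
C=lambda x,y:(262+x/6-.4,178+y/6-.4)
for n,x,y,z in(('rearmid',140,172,.032),('frontmid',407,172,.032),('uL',60,73,.02),('uR',415,69,.02),('lL',60,291,.02),('lR',420,284,.02),('bl',465,38,.048),('bl2',470,292,.048),('br',706,35,.048),('br2',712,290,.048)):print(n,at_z(T,C(x,y),z))
# yellow handle
for nm,p in(('T',T),('S',S)):
    hsv=cv2.cvtColor(p['color'],cv2.COLOR_RGB2HSV)
    m=((hsv[:,:,0]>24)&(hsv[:,:,0]<36)&(hsv[:,:,1]>120)&(hsv[:,:,2]>150)).astype(np.uint8)
    m[:,:140]=0;m[:,310:]=0;m[:155]=0
    cc=cv2.findContours(m,0,1)[0]
    c=max(cc,key=cv2.contourArea)
    w=np.array([at_z(p,q[0],.115)[:2] for q in c]).astype(np.float32)
    print(nm,cv2.boundingRect(c),cv2.contourArea(c),cv2.minAreaRect(w), w.mean(0))
    for h in('hole_a',):
        pass
T1=[170.3,177.6];S1=[265.4,311.5];print(tri(T,T1,S,S1),tri(T,[171.2,212.1],S,[301.9,314.5]),tri(T,[358.6,204.2],S,[330.4,177.2]))
```

```text
rearmid [0.5058 0.0824 0.032 ]
frontmid [ 0.5067 -0.019   0.032 ]
uL [0.5458 0.1153 0.02  ]
uR [ 0.5487 -0.0221  0.02  ]
lL [0.4613 0.113  0.02  ]
lR [ 0.4652 -0.0244  0.02  ]
bl [ 0.5556 -0.0401  0.048 ]
bl2 [ 0.4599 -0.0421  0.048 ]
br [ 0.5576 -0.1308  0.048 ]
br2 [ 0.4615 -0.1317  0.048 ]
T (152, 167, 12, 12) 95.0 ((0.564200758934021, 0.3419811427593231), (0.02255875989794731, 0.022607751190662384), 14.999044418334961) [0.5641 0.3421]
S (262, 297, 2, 2) 0.0 ((0.5664978623390198, 0.34329861402511597), (0.002853422425687313, 0.0), -117.22635650634766) [0.5665 0.3433]
(array([0.5661, 0.3395, 0.0523]), np.float64(0.0007658035391421411)) (array([0.4891, 0.3319, 0.0538]), np.float64(0.003283757605775432)) (array([ 0.5082, -0.0842,  0.0441]), np.float64(0.004185728079993244))
```

>>> {"name": "move_arm", "arguments": {"plan": [[0,0,-69,50.8,-45.6,0,-1],[0,0,-69,50.8,-45.6,0,-1],[0,0,-69,50.8,-45.6,0,-1],[0,0,-69,50.8,-45.6,0,-1],[0,0,-69,50.8,-45.6,0,-1]], "squeeze": 60}}

```text
time_s: 2.5
position: [0.3197, -0.2798, 0.2314]
tool_rot: [[0.407, 0.913, 0.0], [0.913, -0.407, -0.0], [-0.0, 0.0, -1.0]]
ft_force: [0.7, 0.1, 0.8]
grip_width: 0.0121
gripper_force: 0.0
```

>>> {"name": "move_arm", "arguments": {"plan": [[0,0,-25.3,43.1,1.0,0,-1],[0,0,-25.3,43.1,1.0,0,-1],[0,0,-25.3,43.1,1.0,0,-1],[0,0,-25.3,43.1,1.0,0,-1],[0,0,-25.3,43.1,1.0,0,-1]]}}

```text
time_s: 3.0
position: [0.4282, -0.0543, 0.2316]
tool_rot: [[-0.017, 1.0, 0.001], [1.0, 0.017, -0.0], [-0.0, 0.001, -1.0]]
ft_force: [1.1, -1.8, 0.4]
grip_width: 0.0
gripper_force: 0.0
```

>>> {"name": "move_arm", "arguments": {"plan": [[0,0,0,16.3,8.0,0,-1],[0,0,0,16.3,8.0,0,-1],[0,0,0,16.3,8.0,0,-1],[0,0,0,16.3,8.0,0,-1],[0,0,0,16.3,8.0,5.0,-1]]}}

```text
time_s: 3.5
position: [0.5091, 0.1112, 0.1853]
tool_rot: [[-0.021, 1.0, 0.013], [1.0, 0.021, 0.0], [0.0, 0.013, -1.0]]
ft_force: [1.5, -0.8, -0.8]
grip_width: -0.0001
gripper_force: 0.0
```

>>> {"name": "move_arm", "arguments": {"plan": [[0,0,0,0,0,5,-1],[0,0,0,0,0,10,-1],[0,0,0,0,0,13,-1],[0,0,0,0,0,15,-1],[0,0,0,0,0,16,-1]]}}

```text
time_s: 4.0
position: [0.5043, 0.1079, 0.0197]
tool_rot: [[-0.017, 1.0, -0.003], [1.0, 0.017, 0.0], [0.0, -0.003, -1.0]]
ft_force: [-0.3, 0.4, 0.5]
grip_width: 0.0003
gripper_force: 0.0
```

>>> {"name": "move_arm", "arguments": {"plan": [[0,0,0,-0.5,0,0,-1],[0,0,0,-0.9,0,0,-1],[0,0,0,-1.1,0,0,-1],[0,0,0,-1.3,0,0,-1],[0,0,0,-1.5,0,0,-1]]}}

```text
time_s: 4.5
position: [0.5055, 0.093, 0.022]
tool_rot: [[-0.016, 1.0, 0.001], [1.0, 0.016, 0.0], [0.0, 0.001, -1.0]]
ft_force: [0.0, 2.3, 2.0]
grip_width: -0.0002
gripper_force: 1.6
```

>>> {"name": "move_arm", "arguments": {"plan": [[0,0,0,-0.2,0,0,-1],[0,0,0,-0.4,0,0,-1],[0,0,0,-0.6,0,0,-1],[0,0,0,-0.8,0,0,-1],[0,0,0,-1.0,0,0,-1]]}}

```text
time_s: 5.0
position: [0.5053, 0.0829, 0.0213]
tool_rot: [[-0.017, 1.0, -0.0], [1.0, 0.017, 0.0], [0.0, -0.0, -1.0]]
ft_force: [-0.1, 3.1, 1.3]
grip_width: -0.0004
gripper_force: 1.6
```

>>> {"name": "move_arm", "arguments": {"plan": [[0,0,0,-0.15,0,0,-1],[0,0,0,-0.3,0,0,-1],[0,0,0,-0.4,0,0,-1],[0,0,0,-0.5,0,0,-1],[0,0,0,-0.6,0,0,-1]]}}

```text
time_s: 5.5
position: [0.5054, 0.0769, 0.0213]
tool_rot: [[-0.017, 1.0, -0.0], [1.0, 0.017, 0.0], [0.0, -0.0, -1.0]]
ft_force: [-0.1, 2.9, 1.1]
grip_width: -0.0
gripper_force: 1.6
```

>>> {"name": "move_arm", "arguments": {"plan": [[0,0,0,-0.05,0,0,-1],[0,0,0,-0.1,0,0,-1],[0,0,0,-0.15,0,0,-1],[0,0,0,-0.15,0,0,-1]]}}

```text
time_s: 5.9
position: [0.5054, 0.0755, 0.0213]
tool_rot: [[-0.016, 1.0, -0.0], [1.0, 0.016, 0.0], [0.0, -0.0, -1.0]]
ft_force: [0.2, 3.7, 1.0]
grip_width: -0.0003
gripper_force: 1.8
```

>>> {"name": "move_arm", "arguments": {"plan": [[0,0,0,-0.05,0,0,-1],[0,0,0,-0.1,0,0,-1]]}}

```text
time_s: 6.1
position: [0.5054, 0.0748, 0.0213]
tool_rot: [[-0.016, 1.0, -0.0], [1.0, 0.016, 0.001], [0.001, -0.0, -1.0]]
ft_force: [0.1, 7.4, 0.9]
grip_width: 0.0
gripper_force: 3.4
```

>>> {"name": "move_arm", "arguments": {"plan": [[0,0,0,-0.05,0,0,-1],[0,0,0,-0.1,0,0,-1]]}}

```text
time_s: 6.3
position: [0.5054, 0.074, 0.0213]
tool_rot: [[-0.016, 1.0, -0.0], [1.0, 0.016, 0.001], [0.001, -0.0, -1.0]]
ft_force: [-0.1, 7.6, 2.3]
grip_width: 0.0002
gripper_force: 3.8
```

>>> {"name": "move_arm", "arguments": {"plan": [[0,0,0,-0.05,0,0,-1],[0,0,0,-0.1,0,0,-1]]}}

```text
time_s: 6.5
position: [0.5053, 0.0731, 0.0213]
tool_rot: [[-0.016, 1.0, -0.0], [1.0, 0.016, 0.001], [0.001, -0.0, -1.0]]
ft_force: [-0.2, 7.3, 1.4]
grip_width: 0.0003
gripper_force: 4.3
```

>>> {"name": "move_arm", "arguments": {"plan": [[0,0,0,0,0,0,-1],[0,0,0,0.5,0,0,-1],[0,0,0,3,0,-2,-1],[0,0,0,5,0,-7,0.18],[0,0,0,6,0,-12,0.18]]}}

```text
time_s: 7.0
position: [0.5038, 0.1323, 0.1374]
tool_rot: [[-0.017, 1.0, -0.003], [1.0, 0.017, -0.001], [-0.001, -0.003, -1.0]]
ft_force: [0.3, -0.5, -0.1]
grip_width: 0.0281
gripper_force: 0.0
```

>>> {"name": "move_arm", "arguments": {"plan": [[0,0,-11,4,1,-3,0.18],[0,0,-11,8,2,-5,0.18],[0,0,-11,12,4,-5,0.18],[0,0,-11,16,5,-5,0.18],[0,0,-11,19,5.7,-5,0.18]]}}

```text
time_s: 7.5
position: [0.5587, 0.3244, 0.1863]
tool_rot: [[-0.208, 0.978, 0.0], [0.978, 0.208, -0.001], [-0.001, 0.0, -1.0]]
ft_force: [0.3, 0.3, 0.0]
grip_width: 0.0506
gripper_force: 0.0
```

Run:
```python
from h import *
np.set_printoptions(precision=4,suppress=True)
T=snap('top');S=snap('side')
o=np.zeros((420,800,3),np.uint8)
a=T['color'][150:240,120:200,::-1];o[:405,:360]=cv2.resize(a,None,fx=4.5,fy=4.5,interpolation=cv2.INTER_CUBIC)
a=S['color'][240:345,220:330,::-1];o[:420,360:800]=cv2.resize(a,None,fx=4,fy=4,interpolation=cv2.INTER_CUBIC)
cv2.imwrite('pics/c2.png',o)
s=env.observe();print(s['position'],s['tool_rot'],s['grip_width'],s['time_s'])
for n in('carriage_face','bed_face'):
  for nm,p in(('T',T),('S',S)):
    for r in env.tip_of(n,p)[:3]: print(n,nm,round(r['conf'],2),np.round(r['pixel'],1),at_z(p,r['pixel'],.024)[:2])
```

```text
[0.5583 0.3253 0.1856] [[-0.2102  0.9777 -0.0002]
 [ 0.9777  0.2102 -0.0005]
 [-0.0005 -0.0003 -1.    ]] 0.050375119706115724 7.6
carriage_face T 0.89 [253.7 309. ] [0.2769 0.1471]
carriage_face T 0.78 [335.8 208.5] [ 0.5028 -0.0338]
carriage_face T 0.63 [357.1 144.8] [ 0.6545 -0.0835]
carriage_face S 0.61 [406.7 267.7] [0.2833 0.1512]
bed_face T 0.94 [338.9 208.4] [ 0.5031 -0.0409]
```

View pics/c2.png

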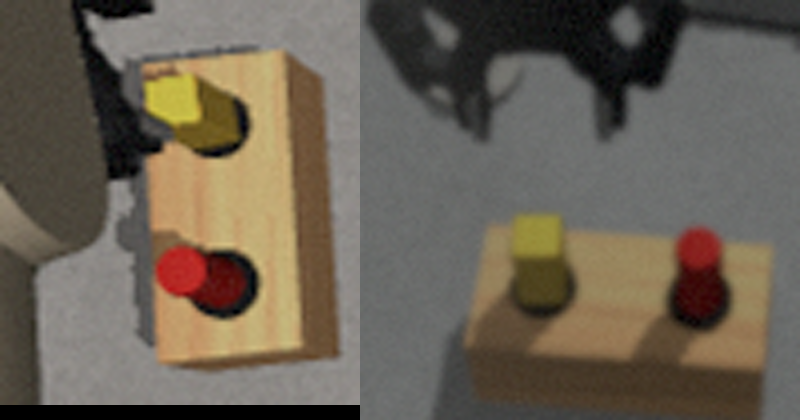

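The crop shows the yellow square handle at top-view pixel (160,173), the red at (161,210), with the open jaws above and behind. The carriage face now reads about 5 mm from the bed face. Next I descend onto the yellow handle.

>>> {"name": "move_arm", "arguments": {"plan": [[0,0,0,1.4,1.0,2,0.18],[0,0,0,1.4,1.0,5,0.18],[0,0,0,1.4,1.0,8,0.18],[0,0,0,1.4,1.0,10.5,0.18],[0,0,0,1.4,1.0,11.2,0.18]]}}

```text
time_s: 8.3
position: [0.5643, 0.3365, 0.0722]
tool_rot: [[-0.206, 0.979, -0.004], [0.979, 0.206, -0.002], [-0.001, -0.005, -1.0]]
ft_force: [-0.4, -0.1, -0.5]
grip_width: 0.0504
gripper_force: 0.0
```

>>> {"name": "move_arm", "arguments": {"plan": [[0,0,0,0,0,0,-1],[0,0,0,0,0,0,-1],[0,0,0,0,0,0,-1],[0,0,0,0,0,0,-1],[0,0,0,0,0,0,-1]], "squeeze": 40}}

```text
time_s: 8.8
position: [0.566, 0.3382, 0.0763]
tool_rot: [[-0.207, 0.978, 0.003], [0.978, 0.207, 0.001], [-0.0, 0.003, -1.0]]
ft_force: [0.0, -2.2, 6.6]
grip_width: 0.0236
gripper_force: 40.9
```

>>> {"name": "move_arm", "arguments": {"plan": [[0,0,0,0,0,0,-1],[0,0,0,0,0,-1,-1],[0,0,0,0,0,-3,-1],[0,0,0,0,0,-6,-1],[0,0,0,0,0,-10,-1]], "squeeze": 100}}

```text
time_s: 9.3
position: [0.5644, 0.3379, 0.1747]
tool_rot: [[-0.207, 0.978, -0.003], [0.978, 0.207, -0.001], [-0.0, -0.004, -1.0]]
ft_force: [1.3, 0.4, -0.8]
grip_width: 0.0231
gripper_force: 98.2
```

>>> {"name": "move_arm", "arguments": {"plan": [[0,0,0,-4,0,-4,-1],[0,0,0,-9,0,-8,-1],[0,0,0,-12,0,-10,-1],[0,0,0,-12,0,-10,-1]]}}

```text
time_s: 9.7
position: [0.5917, 0.2173, 0.2793]
tool_rot: [[-0.203, 0.979, 0.007], [0.979, 0.203, 0.0], [-0.001, 0.007, -1.0]]
ft_force: [-0.6, 1.4, -1.3]
grip_width: 0.0226
gripper_force: 98.3
```

Run:
```python
from h import *
np.set_printoptions(precision=4,suppress=True)
T=snap('top');S=snap('side')
s=env.observe();P=s['position'];print(P,s['time_s'])
c=proj(S,[P[0],P[1],P[2]-.04]).round().astype(int);d=proj(T,[P[0],P[1],P[2]-.04]).round().astype(int);print(c,d)
o=np.zeros((480,800,3),np.uint8)
def crop(p,c,r=30):
    return cv2.resize(np.ascontiguousarray(p['color'][c[1]-36:c[1]+36,c[0]-r:c[0]+r,::-1]),(400,480),interpolation=cv2.INTER_CUBIC)
o[:,:400]=crop(S,c);o[:,400:]=crop(T,d)
cv2.imwrite('pics/c3.png',o)
for nm,p in(('T',T),('S',S)):
    for r in env.tip_of('driver',p)[:2]: print(nm,r['conf'],r['pixel'])
```

```text
[0.5904 0.2199 0.2757] 9.8
[263 209] [199 143]
T 0.62 [201.7, 147.4]
S 0.85 [265.3, 218.0]
```

View pics/c3.png

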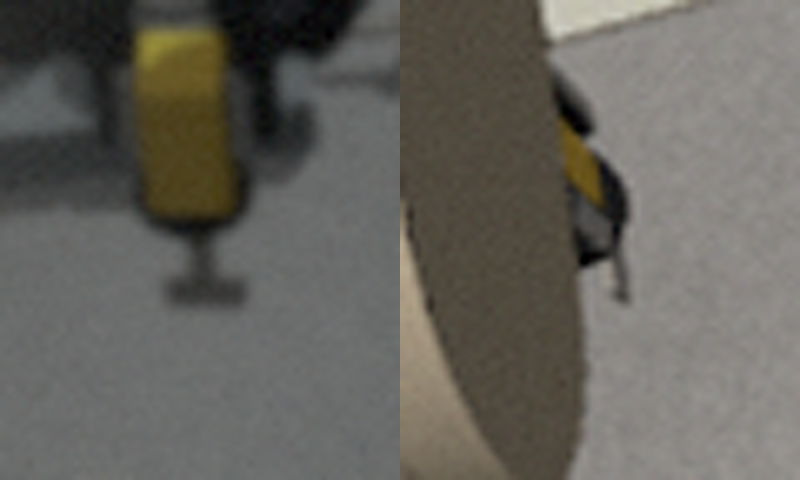

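Side crop: the blade shows broadside at about (264,218), so its width lies along the tool's y axis. The driver hangs upright in the jaws.

Run:
```python
from h import *
np.set_printoptions(precision=4,suppress=True)
T=snap('top');S=snap('side')
s=env.observe();P=np.array(s['position']);R=np.array(s['tool_rot'])
a=env.tip_of('driver',T)[0];b=env.tip_of('driver',S)[0];print(a,b)
X,e=tri(T,a['pixel'],S,b['pixel']);print(X,e,R.T@(X-P))
for q in(a['pixel'],):print(at_z(T,q,P[2]-.064))
print(at_z(S,b['pixel'],P[2]-.064), at_z(S,(263.7,218),P[2]-.064),P)
print(proj(S,P-[0,0,.064]),proj(T,P-[0,0,.064]))
```

```text
{'pixel': [201.0, 147.4], 'conf': 0.56} {'pixel': [263.9, 219.9], 'conf': 0.71}
[0.5904 0.2248 0.2078] 0.00075493506346036 [0.0026 0.0017 0.0656]
[0.5903 0.2243 0.2094]
[0.5895 0.2261 0.2094] [0.5913 0.2214 0.2094] [0.5894 0.2219 0.2734]
[264.5231 218.3383] [202.2582 147.8849]
```

>>> {"name": "move_arm", "arguments": {"plan": [[0,0,6,-4,-2,0,-1],[0,0,14,-8.3,-4.1,0,-1],[0,0,22,-12.5,-6.2,2,-1],[0,0,30,-17,-8.4,3,-1],[0,0,30.3,-21,-10.4,5,-1]]}}

```text
time_s: 10.6
position: [0.5317, -0.0065, 0.2252]
tool_rot: [[0.318, 0.948, 0.002], [0.948, -0.318, -0.0], [0.0, 0.002, -1.0]]
ft_force: [0.8, 0.6, -1.8]
grip_width: 0.0228
gripper_force: 98.4
```

```bash
cat > go.py <<'E'
import sys
from h import *
x,y,z,yaw=map(float,sys.argv[1:5])
s=env.observe();P=np.array(s['position']);R=np.array(s['tool_rot'])
yw=np.degrees(np.arctan2(R[1,0],R[0,0]))
print(P.round(4),'yaw',yw.round(2),'turn',(yw-yaw).round(2),'shift cm',(R.T@(np.array([x,y,z])-P)*100).round(2),'t',s['time_s'],np.round(s['ft_force'],1),np.round(s['wrist_torque'],2))
E
python3 go.py .5078 -.0879 .145 71.6
```

```text
[ 0.5317 -0.0065  0.2252] yaw 71.48 turn -0.12 shift cm [-8.48  0.3   8.02] t 10.6 [ 0.8  0.6 -1.8] [-0.05 -0.05 -0.01]
```

>>> {"name": "move_arm", "arguments": {"plan": [[0,0,0,-4,0.1,2,-1],[0,0,0,-7,0.3,5,-1],[0,0,0,-8.5,0.3,7,-1],[0,0,0,-8.5,0.3,8,-1],[0,0,0,-8.5,0.3,8,-1]]}}

```text
time_s: 11.1
position: [0.5079, -0.0862, 0.144]
tool_rot: [[0.315, 0.949, -0.002], [0.949, -0.315, 0.001], [0.0, -0.003, -1.0]]
ft_force: [-0.0, 0.8, -0.6]
grip_width: 0.0229
gripper_force: 98.4
```

```bash
python3 go.py .5078 -.0879 .145 71.6
python3 - <<'E'
from h import *
np.set_printoptions(precision=4,suppress=True)
T=snap('top');S=snap('side')
s=env.observe();P=np.array(s['position']);R=np.array(s['tool_rot'])
for nm,p in(('T',T),('S',S)):
  for n in('driver','slot'):
    for r in env.tip_of(n,p)[:2]: print(nm,n,r['conf'],r['pixel'],at_z(p,r['pixel'],.048 if n=='slot' else P[2]-.065)[:2])
c=proj(S,[P[0],P[1],.07]).round().astype(int);d=proj(T,[P[0],P[1],.07]).round().astype(int);print(c,d)
o=np.zeros((480,800,3),np.uint8)
def crop(p,c,r=30):
    return cv2.resize(np.ascontiguousarray(p['color'][c[1]-36:c[1]+36,c[0]-r:c[0]+r,::-1]),(400,480),interpolation=cv2.INTER_CUBIC)
o[:,:400]=crop(S,c);o[:,400:]=crop(T,d)
cv2.imwrite('pics/c4.png',o)
E
```

```text
[ 0.5079 -0.0862  0.144 ] yaw 71.65 turn 0.05 shift cm [-0.16  0.05 -0.1 ] t 11.1 [-0.   0.8 -0.6] [-0.02  0.04 -0.05]
T slot 0.75 [357.9, 207.4] [ 0.5025 -0.0822]
S driver 0.87 [333.2, 168.5] [ 0.4993 -0.0807]
S slot 0.94 [327.8, 180.8] [ 0.5099 -0.0653]
[330 170] [361 203]
```

View pics/c4.png

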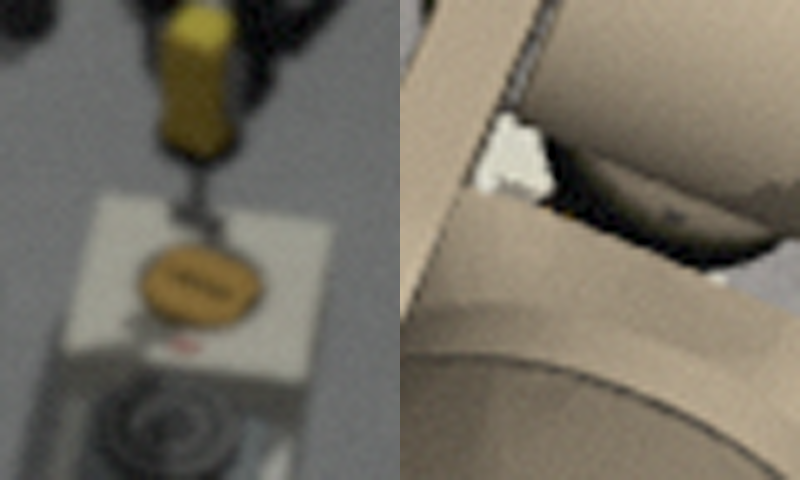

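Left crop: the blade tip at (330,168) hangs just above the slot at (330,177), roughly lined up with it. Next I descend, feeling for contact.

>>> {"name": "move_arm", "arguments": {"plan": [[0,0,0,0,0,1,-1],[0,0,0,0,0,2,-1],[0,0,0,0,0,2.5,-1],[0,0,0,0,0,2.6,-1],[0,0,0,0,0,2.7,-1]]}}

```text
time_s: 11.9
position: [0.5082, -0.087, 0.1179]
tool_rot: [[0.315, 0.949, -0.0], [0.949, -0.315, 0.0], [0.0, -0.0, -1.0]]
ft_force: [0.7, -0.2, -1.2]
grip_width: 0.0225
gripper_force: 98.4
```

>>> {"name": "move_arm", "arguments": {"plan": [[0,0,0,0,0,0.1,-1],[0,0,0,0,0,0.2,-1],[0,0,0,0,0,0.3,-1],[0,0,0,0,0,0.4,-1]]}}

```text
time_s: 12.3
position: [0.5082, -0.087, 0.1141]
tool_rot: [[0.315, 0.949, 0.0], [0.949, -0.315, -0.0], [0.0, 0.0, -1.0]]
ft_force: [0.2, -0.2, -1.4]
grip_width: 0.023
gripper_force: 98.4
```

>>> {"name": "move_arm", "arguments": {"plan": [[0,0,0,0,0,0.05,-1],[0,0,0,0,0,0.1,-1]]}}

```text
time_s: 12.5
position: [0.5082, -0.0869, 0.1131]
tool_rot: [[0.315, 0.949, 0.0], [0.949, -0.315, -0.0], [-0.0, 0.0, -1.0]]
ft_force: [-0.4, 0.2, -1.4]
grip_width: 0.0229
gripper_force: 98.4
```

>>> {"name": "move_arm", "arguments": {"plan": [[0,0,0,0,0,0.05,-1],[0,0,0,0,0,0.1,-1]]}}

```text
time_s: 12.7
position: [0.5082, -0.087, 0.1123]
tool_rot: [[0.315, 0.949, 0.0], [0.949, -0.315, -0.0], [-0.0, 0.0, -1.0]]
ft_force: [-1.2, 0.5, 5.3]
grip_width: 0.0225
gripper_force: 99.2
```

>>> {"name": "move_arm", "arguments": {"plan": [[0,0,0,0,0,0.05,-1],[0,0,0,0,0,0.1,-1]]}}

```text
time_s: 12.9
position: [0.5083, -0.087, 0.1121]
tool_rot: [[0.315, 0.949, 0.001], [0.949, -0.315, -0.0], [-0.0, 0.001, -1.0]]
ft_force: [-4.0, 1.9, 14.2]
grip_width: 0.0229
gripper_force: 100.3
```

Run:
```python
from h import *
s=env.observe();R=np.array(s['tool_rot']);print(R.T@s['ft_force'],R.T@s['wrist_torque'])
```

```text
[  0.57265193  -4.33984135 -14.16965115] [ 0.94226006  0.0492332  -0.04901325]
```

>>> {"name": "move_arm", "arguments": {"plan": [[0,0,0,0,0,-0.1,-1],[0,0,0,0,0,-0.1,-1]]}}

```text
time_s: 13.1
position: [0.5083, -0.087, 0.1123]
tool_rot: [[0.315, 0.949, 0.001], [0.949, -0.315, -0.0], [-0.0, 0.001, -1.0]]
ft_force: [-1.2, 0.4, 3.5]
grip_width: 0.0228
gripper_force: 98.9
```

Run:
```python
from h import *
s=env.observe();R=np.array(s['tool_rot']);print(R.T@s['ft_force'],R.T@s['wrist_torque'],s['position'])
```

```text
[ 0.00522119 -1.28423858 -3.45383612] [ 0.15185482  0.01377373 -0.02434   ] [ 0.50832936 -0.08700517  0.11228616]
```

Run:
```python
from h import *
np.set_printoptions(precision=4,suppress=True)
T=snap('top')
g=cv2.imread('pics/top0.png').astype(float)
xs,ys=np.meshgrid(np.arange(340,382),np.arange(185,226))
W=np.array([[at_z(T,(x,y),.048)[:2] for x in range(340,382)] for y in range(185,226)])
c=np.array([.5087,-.0855]);d=np.linalg.norm(W-c,axis=2)
sub=g[185:226,340:382]
print('brass med',np.median(sub[d<.016],axis=0))
for ch in(1,2):
  v=sub[:,:,ch];b=np.percentile(v[d<.017],70);w=np.clip(b-v-15,0,None)*(d<.018)
  mu=(W*w[...,None]).sum((0,1))/w.sum();D=W-mu
  C=np.einsum('ij,ijk,ijl->kl',w,D,D)/w.sum();e,V=np.linalg.eigh(C);print(ch,mu,np.degrees(np.arctan2(V[1,1],V[0,1])),np.sqrt(e*12))
# dark ring + brass: everything non-white inside block top => circle
sat=sub.min(axis=2);non=(sat<150)&(d<.03);print('cam ring centroid',W[non].mean(0),np.sqrt(non.sum()/np.pi)*.0022)
# block edges centroid from whiteness subpixel
```

```text
brass med [ 73. 142. 184.]
1 [ 0.5087 -0.0853] 161.3132092968698 [0.0075 0.0267]
2 [ 0.5087 -0.0853] 161.35397331579344 [0.0081 0.0269]
cam ring centroid [ 0.5086 -0.0854] 0.026124597473729416
```

>>> {"name": "move_arm", "arguments": {"plan": [[0,0,0,-0.05,0,0.03,-1],[0,0,0,-0.1,0,0.03,-1]]}}

```text
time_s: 13.35
position: [0.5082, -0.0876, 0.1122]
tool_rot: [[0.315, 0.949, 0.001], [0.949, -0.315, 0.001], [0.001, 0.001, -1.0]]
ft_force: [-0.0, 3.4, 5.8]
grip_width: 0.0229
gripper_force: 99.4
```

>>> {"name": "move_arm", "arguments": {"plan": [[0,0,0,-0.05,0,0,-1],[0,0,0,-0.1,0,0,-1]]}}

```text
time_s: 13.55
position: [0.508, -0.0886, 0.1122]
tool_rot: [[0.315, 0.949, 0.001], [0.949, -0.315, 0.001], [0.001, 0.001, -1.0]]
ft_force: [1.0, 1.9, 3.8]
grip_width: 0.0227
gripper_force: 99.3
```

>>> {"name": "move_arm", "arguments": {"plan": [[0,0,0,-0.05,0,0,-1],[0,0,0,-0.1,0,0,-1]]}}

```text
time_s: 13.75
position: [0.507, -0.0899, 0.1114]
tool_rot: [[0.315, 0.949, -0.001], [0.949, -0.315, -0.0], [-0.0, -0.001, -1.0]]
ft_force: [0.4, -0.6, -1.2]
grip_width: 0.0229
gripper_force: 98.6
```

>>> {"name": "move_arm", "arguments": {"plan": [[0,0,0,0,0,0.05,-1],[0,0,0,0,0,0.1,-1],[0,0,0,0,0,0.15,-1]]}}

```text
time_s: 14.05
position: [0.5071, -0.0898, 0.11]
tool_rot: [[0.315, 0.949, -0.001], [0.949, -0.315, 0.0], [-0.0, -0.001, -1.0]]
ft_force: [0.0, -0.0, -1.4]
grip_width: 0.0229
gripper_force: 98.6
```

>>> {"name": "move_arm", "arguments": {"plan": [[0,0,0,0,0,0.05,-1],[0,0,0,0,0,0.1,-1]]}}

```text
time_s: 14.25
position: [0.5072, -0.0898, 0.1092]
tool_rot: [[0.315, 0.949, -0.0], [0.949, -0.315, 0.0], [-0.0, -0.0, -1.0]]
ft_force: [-0.2, -0.3, -1.0]
grip_width: 0.0225
gripper_force: 98.6
```

>>> {"name": "move_arm", "arguments": {"plan": [[0,0,0,0,0,0.05,-1],[0,0,0,0,0,0.1,-1]]}}

```text
time_s: 14.45
position: [0.5072, -0.0898, 0.1082]
tool_rot: [[0.315, 0.949, -0.0], [0.949, -0.315, 0.0], [0.0, -0.0, -1.0]]
ft_force: [0.2, 0.2, -0.3]
grip_width: 0.0226
gripper_force: 98.6
```

In the slot with no resistance. I'll continue to about 7.5 mm depth (TCP z about 0.105).

>>> {"name": "move_arm", "arguments": {"plan": [[0,0,0,0,0,0.1,-1],[0,0,0,0,0,0.2,-1],[0,0,0,0,0,0.25,-1],[0,0,0,0,0,0.3,-1],[0,0,0,0,0,0.35,-1]]}}

```text
time_s: 14.95
position: [0.5072, -0.0898, 0.1047]
tool_rot: [[0.315, 0.949, -0.0], [0.949, -0.315, 0.0], [0.0, -0.0, -1.0]]
ft_force: [-0.1, -0.5, -1.2]
grip_width: 0.0229
gripper_force: 98.6
```

>>> {"name": "move_arm", "arguments": {"plan": [[0,0,0,0,0,0,-1],[0,0,0,0,0,0,-1],[0,0,0,0,0,0,-1]]}}

```text
time_s: 15.25
position: [0.5073, -0.0898, 0.1048]
tool_rot: [[0.315, 0.949, 0.0], [0.949, -0.315, -0.0], [0.0, 0.0, -1.0]]
ft_force: [0.1, -0.0, -0.9]
grip_width: 0.0231
gripper_force: 98.6
```

>>> {"name": "move_arm", "arguments": {"plan": [[0,0,4,0,-0.02,0,-1],[0,0,8,0,-0.03,0,-1],[0,0,12,0,-0.05,0,-1],[0,0,16,0.01,-0.06,0,-1],[0,0,20,0.01,-0.08,0,-1]]}}

```text
time_s: 15.75
position: [0.5059, -0.0893, 0.1047]
tool_rot: [[0.622, 0.783, -0.002], [0.783, -0.622, 0.0], [-0.001, -0.001, -1.0]]
ft_force: [-2.6, 0.0, 0.4]
grip_width: 0.0227
gripper_force: 98.6
```

```bash
cat > f.py <<'E'
from h import *
np.set_printoptions(precision=2,suppress=True)
s=env.observe();R=np.array(s['tool_rot']);P=np.array(s['position'])
print('tool F',R.T@s['ft_force'],'tau',R.T@s['wrist_torque'],'yaw',np.degrees(np.arctan2(R[1,0],R[0,0])),'tilt',np.degrees(R[:2,2]),'pos mm',P*1e3,'axis pt',(P+.0022*R[:,0])[:2]*1e3)
E
python3 f.py
```

```text
tool F [-1.57 -2.01 -0.43] tau [ 0.48 -0.35 -0.07] yaw 51.504361075214526 tilt [-0.09  0.01] pos mm [505.92 -89.32 104.72] axis pt [507.29 -87.59]
```

>>> {"name": "move_arm", "arguments": {"plan": [[0,0,4,0,-0.02,0,-1],[0,0,8,0,-0.03,0,-1],[0,0,12,0,-0.05,0,-1],[0,0,16,0.01,-0.06,0,-1],[0,0,20,0.01,-0.08,0,-1]]}}

```text
time_s: 16.25
position: [0.5049, -0.0885, 0.1046]
tool_rot: [[0.853, 0.523, -0.003], [0.523, -0.853, 0.001], [-0.002, -0.002, -1.0]]
ft_force: [-3.4, 1.5, 0.1]
grip_width: 0.0227
gripper_force: 98.7
```

```bash
python3 f.py
```

```text
tool F [-2.15 -3.05 -0.1 ] tau [ 0.72 -0.67 -0.1 ] yaw 31.510074263520895 tilt [-0.17  0.05] pos mm [504.86 -88.49 104.57] axis pt [506.73 -87.34]
```

>>> {"name": "move_arm", "arguments": {"plan": [[0,0,4,-0.01,-0.03,0,-1],[0,0,8,-0.02,-0.06,0,-1],[0,0,12,-0.02,-0.08,0,-1],[0,0,16,-0.01,-0.1,0,-1],[0,0,20,-0.01,-0.12,0,-1]]}}

```text
time_s: 16.75
position: [0.5038, -0.0871, 0.1045]
tool_rot: [[0.98, 0.2, -0.004], [0.2, -0.98, 0.002], [-0.003, -0.002, -1.0]]
ft_force: [-4.7, 3.2, 2.5]
grip_width: 0.0226
gripper_force: 98.9
```

```bash
python3 f.py
```

```text
tool F [-4.01 -4.13 -2.52] tau [ 0.88 -0.92 -0.27] yaw 11.521097772550178 tilt [-0.21  0.1 ] pos mm [503.84 -87.09 104.55] axis pt [506.   -86.65]
```

>>> {"name": "move_arm", "arguments": {"plan": [[0,0,4,-0.01,-0.03,0,-1],[0,0,8,-0.02,-0.06,0,-1],[0,0,12,-0.02,-0.08,0,-1],[0,0,16,-0.02,-0.1,0,-1]]}}

```text
time_s: 17.15
position: [0.5034, -0.0858, 0.1046]
tool_rot: [[0.997, -0.078, -0.004], [-0.078, -0.997, 0.002], [-0.004, -0.002, -1.0]]
ft_force: [-5.0, 5.0, 2.3]
grip_width: 0.0227
gripper_force: 98.9
```

```bash
python3 f.py
```

```text
tool F [-5.34 -4.56 -2.31] tau [ 1.13 -1.23 -0.27] yaw -4.474159783093627 tilt [-0.21  0.14] pos mm [503.39 -85.77 104.58] axis pt [505.58 -85.94]
```

>>> {"name": "move_arm", "arguments": {"plan": [[0,0,2,-0.02,-0.03,0,-1],[0,0,4,-0.03,-0.05,0,-1],[0,0,6,-0.04,-0.06,0,-1],[0,0,6,-0.04,-0.06,0,-1],[0,0,6,-0.04,-0.06,0,-1]]}}

```text
time_s: 17.65
position: [0.5032, -0.0852, 0.1046]
tool_rot: [[0.984, -0.179, -0.003], [-0.179, -0.984, 0.002], [-0.004, -0.002, -1.0]]
ft_force: [-4.2, 4.5, 2.8]
grip_width: 0.0227
gripper_force: 98.8
```

```bash
python3 f.py
python3 - <<'E'
from h import *
S=snap('side');T=snap('top')
c=(327,190)
o=np.zeros((480,800,3),np.uint8)
o[:,:400]=cv2.resize(np.ascontiguousarray(S['color'][c[1]-36:c[1]+36,c[0]-30:c[0]+30,::-1]),(400,480),interpolation=cv2.INTER_CUBIC)
o[:,400:]=cv2.resize(np.ascontiguousarray(T['color'][170:242,290:350,::-1]),(400,480),interpolation=cv2.INTER_CUBIC)
cv2.imwrite('pics/c5.png',o)
E
```

```text
tool F [-4.93 -3.7  -2.74] tau [ 0.85 -1.03 -0.13] yaw -10.325674482256353 tilt [-0.18  0.13] pos mm [503.23 -85.18 104.56] axis pt [505.39 -85.58]
```

View pics/c5.png

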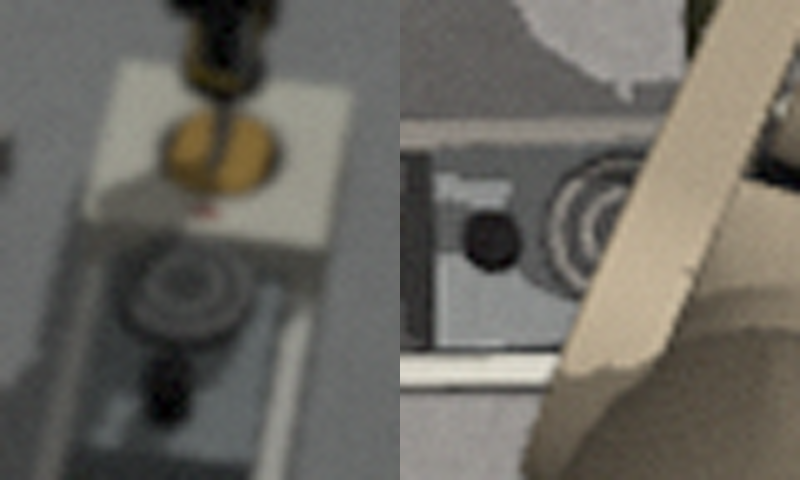

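Side crop: the carriage is flush against the block and the slot now runs along the bed. The top view puts the carriage's rear edge at about y 0.060, so the gap is about 0. Torque fell after the draw-in point. I'll unload the blade and withdraw.

>>> {"name": "move_arm", "arguments": {"plan": [[0,0,-2,-0.04,-0.02,0,-1],[0,0,-3,-0.06,-0.03,0,-1],[0,0,-3,-0.06,-0.03,0,-1]]}}

```text
time_s: 18.05
position: [0.5034, -0.0856, 0.1045]
tool_rot: [[0.992, -0.128, -0.002], [-0.128, -0.992, 0.001], [-0.002, -0.0, -1.0]]
ft_force: [-3.0, 3.0, -1.4]
grip_width: 0.0227
gripper_force: 98.5
```

```bash
python3 f.py
```

```text
tool F [-3.35 -2.59  1.4 ] tau [ 0.24 -0.73 -0.02] yaw -7.342759801149233 tilt [-0.09  0.04] pos mm [503.38 -85.64 104.55] axis pt [505.56 -85.92]
```

>>> {"name": "move_arm", "arguments": {"plan": [[0,0,0,-0.03,-0.02,-0.3,-1],[0,0,0,-0.03,-0.02,-0.6,-1],[0,0,0,-0.03,-0.02,-1.0,-1],[0,0,0,-0.03,-0.02,-2,-1],[0,0,0,-0.03,-0.02,-5,-1]]}}

```text
time_s: 18.55
position: [0.5032, -0.0855, 0.1543]
tool_rot: [[0.992, -0.128, -0.003], [-0.128, -0.992, 0.001], [-0.003, -0.001, -1.0]]
ft_force: [0.7, -0.4, -1.6]
grip_width: 0.0227
gripper_force: 98.4
```

```bash
python3 f.py; python3 go.py .525 .15 .22 60
```

```text
tool F [0.71 0.32 1.58] tau [ 0.05 -0.    0.  ] yaw -7.368761820935851 tilt [-0.16  0.08] pos mm [503.17 -85.51 154.34] axis pt [505.36 -85.79]
[ 0.5032 -0.0855  0.1543] yaw -7.37 turn -67.37 shift cm [ -0.88 -23.64  -6.54] t 18.55 [ 0.7 -0.4 -1.6] [ 0.05 -0.   -0.  ]
```

>>> {"name": "move_arm", "arguments": {"plan": [[0,0,-8,0,-3,-3,-1],[0,0,-16,-0.2,-7,-5,-1],[0,0,-24,-0.4,-11,-5.5,-1],[0,0,-32,-0.6,-15,-5.5,-1],[0,0,-40,-0.8,-19,-5.5,-1]]}}

```text
time_s: 19.05
position: [0.5205, 0.1054, 0.2113]
tool_rot: [[0.839, 0.544, 0.003], [0.544, -0.839, 0.0], [0.003, 0.002, -1.0]]
ft_force: [0.2, -0.1, -2.2]
grip_width: 0.0228
gripper_force: 98.4
```

```bash
python3 go.py .5648 .338 .20 101.8
```

```text
[0.5205 0.1054 0.2113] yaw 32.96 turn -68.84 shift cm [ 16.37 -17.11   1.14] t 19.05 [ 0.2 -0.1 -2.2] [-0.02  0.04 -0.03]
```

>>> {"name": "move_arm", "arguments": {"plan": [[0,0,-8,3,-3,0,-1],[0,0,-16,6,-6,0,-1],[0,0,-24,9,-9.5,0,-1],[0,0,-32,12,-12.5,0,-1],[0,0,-40,15,-15.5,0,-1]]}}

```text
time_s: 19.55
position: [0.5631, 0.3173, 0.211]
tool_rot: [[0.293, 0.956, 0.002], [0.956, -0.293, 0.001], [0.001, 0.002, -1.0]]
ft_force: [0.2, -1.1, -1.4]
grip_width: 0.0233
gripper_force: 98.4
```

```bash
python3 go.py .5648 .338 .20 101.8
```

```text
[0.5631 0.3173 0.211 ] yaw 72.99 turn -28.81 shift cm [ 2.03 -0.44  1.11] t 19.55 [ 0.2 -1.1 -1.4] [ 0.01 -0.02 -0.03]
```

>>> {"name": "move_arm", "arguments": {"plan": [[0,0,-8,1,-0.2,0,-1],[0,0,-16,2,-0.4,0.5,-1],[0,0,-24,2,-0.4,1.1,-1],[0,0,-28.8,2.0,-0.4,1.1,-1],[0,0,-28.8,2.0,-0.4,1.1,-1]]}}

```text
time_s: 20.05
position: [0.5651, 0.3357, 0.1996]
tool_rot: [[-0.199, 0.98, 0.001], [0.98, 0.199, 0.001], [0.0, 0.001, -1.0]]
ft_force: [-0.2, 0.3, -0.6]
grip_width: 0.0228
gripper_force: 98.4
```

```bash
python3 go.py .5648 .338 .20 101.8
python3 - <<'E'
from h import *
np.set_printoptions(precision=4,suppress=True)
S=snap('side')
s=env.observe();P=np.array(s['position']);R=np.array(s['tool_rot']);tp=P-[0,0,.0648]
for r in env.tip_of('driver',S)[:1]: print('tip',r['conf'],r['pixel'],at_z(S,r['pixel'],tp[2])[:2],'pred',tp+.0025*R[:,0])
for r in env.tip_of('hole_a',S)[:2]: print('hole',r['conf'],r['pixel'],at_z(S,r['pixel'],.06)[:2])
c=proj(S,[P[0],P[1],.09]).round().astype(int);print(c)
cv2.imwrite('pics/c6.png',cv2.resize(np.ascontiguousarray(S['color'][c[1]-45:c[1]+35,c[0]-35:c[0]+55,::-1]),None,fx=7,fy=7,interpolation=cv2.INTER_CUBIC))
E
```

```text
[0.5651 0.3357 0.1996] yaw 101.49 turn -0.31 shift cm [ 0.23  0.01 -0.04] t 20.05 [-0.2  0.3 -0.6] [-0.02 -0.01  0.  ]
tip 0.93 [266.4, 290.6] [0.5586 0.338 ] pred [0.5646 0.3381 0.1348]
hole 0.85 [264.2, 313.3] [0.566  0.3479]
hole 0.82 [302.1, 313.3] [0.4901 0.3323]
[265 301]
```

View pics/c6.png

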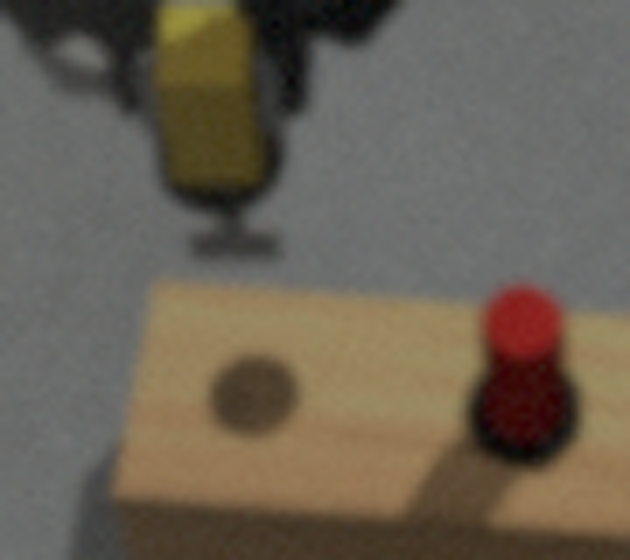

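The crop shows the blade at (263,291) above the free hole at (266,312), with the red driver undisturbed. I'll descend gently at the original grasp coordinates, watching the force.

>>> {"name": "move_arm", "arguments": {"plan": [[0,0,0,0.23,0,2,-1],[0,0,0,0.23,0,4.5,-1],[0,0,0,0.23,0,6.5,-1],[0,0,0,0.23,0,6.8,-1],[0,0,0,0.23,0,6.8,-1]]}}

```text
time_s: 20.7
position: [0.5646, 0.3377, 0.1311]
tool_rot: [[-0.198, 0.98, 0.0], [0.98, 0.198, 0.0], [0.0, 0.0, -1.0]]
ft_force: [-0.3, -0.0, -1.5]
grip_width: 0.0229
gripper_force: 98.4
```

>>> {"name": "move_arm", "arguments": {"plan": [[0,0,0,0,0,0.2,-1],[0,0,0,0,0,0.4,-1],[0,0,0,0,0,0.6,-1],[0,0,0,0,0,0.8,-1],[0,0,0,0,0,0.9,-1]]}}

```text
time_s: 21.2
position: [0.5644, 0.3378, 0.1216]
tool_rot: [[-0.198, 0.98, -0.0], [0.98, 0.198, -0.0], [0.0, -0.0, -1.0]]
ft_force: [0.4, -0.8, -2.3]
grip_width: 0.0226
gripper_force: 98.4
```

>>> {"name": "move_arm", "arguments": {"plan": [[0,0,0,0,0,0.5,-1],[0,0,0,0,0,1,-1],[0,0,0,0,0,1.5,-1],[0,0,0,0,0,2.0,-1],[0,0,0,0,0,2.5,-1]]}}

```text
time_s: 21.7
position: [0.5644, 0.3377, 0.0962]
tool_rot: [[-0.198, 0.98, -0.0], [0.98, 0.198, -0.0], [-0.0, -0.0, -1.0]]
ft_force: [-0.1, -0.4, -1.1]
grip_width: 0.0233
gripper_force: 98.4
```

>>> {"name": "move_arm", "arguments": {"plan": [[0,0,0,0,0,0.5,-1],[0,0,0,0,0,1,-1],[0,0,0,0,0,1.5,-1],[0,0,0,0,0,1.7,-1],[0,0,0,0,0,1.8,-1]]}}

```text
time_s: 22.2
position: [0.5644, 0.3377, 0.0786]
tool_rot: [[-0.198, 0.98, -0.0], [0.98, 0.198, -0.0], [-0.0, -0.0, -1.0]]
ft_force: [-0.6, 1.0, -1.1]
grip_width: 0.0227
gripper_force: 98.6
```

>>> {"name": "move_arm", "arguments": {"plan": [[0,0,0,0,0,0.1,-1],[0,0,0,0,0,0.15,-1],[0,0,0,0,0,0.2,-1]]}}

```text
time_s: 22.5
position: [0.5644, 0.3378, 0.0768]
tool_rot: [[-0.199, 0.98, 0.0], [0.98, 0.199, 0.0], [0.0, 0.0, -1.0]]
ft_force: [0.1, 0.3, -0.8]
grip_width: 0.0231
gripper_force: 98.6
```

Close to resting, so I release with the jaw limited to about 50 mm, then lift.

>>> {"name": "move_arm", "arguments": {"plan": [[0,0,0,0,0,0.05,-1],[0,0,0,0,0,0.05,-0.3],[0,0,0,0,0,0.05,0.1],[0,0,0,0,0,0.05,0.1],[0,0,0,0,0,0.05,0.1]]}}

```text
time_s: 23.0
position: [0.5644, 0.3378, 0.0764]
tool_rot: [[-0.199, 0.98, 0.0], [0.98, 0.199, 0.0], [0.0, 0.0, -1.0]]
ft_force: [-0.1, -0.3, 0.1]
grip_width: 0.0472
gripper_force: 0.0
```

>>> {"name": "move_arm", "arguments": {"plan": [[0,0,0,0,0,-1,0.1],[0,0,0,0,0,-4,0.1],[0,0,0,0,0,-8,0.1],[0,0,0,-5,0,-12,0.1],[0,0,0,-10,0,-13,0.1]]}}

```text
time_s: 23.5
position: [0.5821, 0.2532, 0.2064]
tool_rot: [[-0.202, 0.979, 0.006], [0.979, 0.202, 0.002], [0.0, 0.006, -1.0]]
ft_force: [0.7, 0.3, -0.5]
grip_width: 0.047
gripper_force: 0.0
```

>>> {"name": "move_arm", "arguments": {"plan": [[0,0,0,-3,-4,0,0.1],[0,0,0,-4,-8,0,0.1],[0,0,0,-4,-12,0,0.1],[0,0,0,-4,-14,0,0.1],[0,0,0,-4,-14,0,0.1]]}}

```text
time_s: 24.0
position: [0.4505, 0.1854, 0.2035]
tool_rot: [[-0.199, 0.98, 0.001], [0.98, 0.199, 0.0], [-0.0, 0.001, -1.0]]
ft_force: [0.1, 0.6, -0.0]
grip_width: 0.0469
gripper_force: 0.0
```

Run:
```python
from h import *
T=snap('top');S=snap('side')
o=np.zeros((480,800,3),np.uint8)
def put(img,x,y,w,h): o[y:y+h,x:x+w]=cv2.resize(np.ascontiguousarray(img[:,:,::-1]),(w,h),interpolation=cv2.INTER_CUBIC)
put(S['color'][270:350,240:330],0,0,270,240)
put(T['color'][150:240,130:210],280,0,213,240)
put(T['color'][178:236,262:390],0,244,512,232)
put(S['color'][150:250,290:360],520,0,280,400)
cv2.imwrite('pics/c7.png',o)
```

```text
(no output)
```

View pics/c7.png

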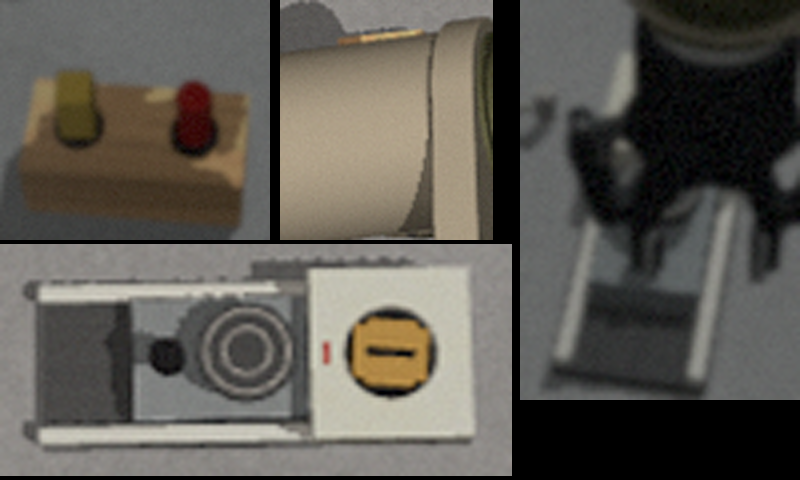

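The final crops show the yellow driver upright in its hole and the red one untouched. The slot has turned about 95° clockwise from the bed's y axis. The carriage's rear edge is at column 295, so its front meets the block edge at 339.5. Handing in.

```bash
python3 -c "
from rig import env
print(env.close_job())"
```

```text
the job is handed in; nothing more can be done
None
```

The job is handed in, with no verdict returned: in the last pictures the cam, turned to about 95°, holds the carriage tight against the lock block, the yellow screwdriver is back upright in its stand, and the red driver looks undisturbed.

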